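# Load the banded tube and lock the tailstock up to it

### The job

Take the red-and-white banded tube from the wooden rest and lay it gently, level, in both blue V saddles of the fixture, between the head stop and the yellow cup, and let go of it. Then pull up the red lock knob, slide the tailstock one hole towards the tube so that the cup covers the tube's end, and let the pin drop fully home in that next hole. Finish while still holding the red knob with the pin home; leave the plain tube, the bottle, the tape roll and the screwdriver where they are.

Things in the scene. Friction and masses are not known exactly. Their poses are not given: they have to be found in the camera images.
- banded_tube: Loose red tube with four white bands, 25 mm diameter, 200 mm long, about 0.16 kg. Origin on its axis at mid-length, x axis along it (ends alike, any roll). It starts in one of the two pairs of V notches of the wooden rest, axis 32 mm above the bench; the notches hold it near its ends: its middle 80 mm is free to grasp across, 25 mm clear either side.
- grey_tube: Loose plain aluminium-grey tube of the same size (25 x 200 mm) lying parallel in the other notches of the wooden rest, 75 mm away axis to axis; must stay there. Origin on its axis at mid-length, x along the tube.
- stock_rest: Fixed wooden rest, base 170 x 140 x 6 mm, with two parallel pairs of V notches (notch tops 25 mm high) along its x axis, at y = +37.5 and -37.5 mm. Origin at the centre of its underside.
- jig: Fixed fixture: aluminium rail 40 mm wide, 30 mm high, along its y axis (y -230 to +190 mm); origin on the bench under the rail. Two blue V saddles at y = 0 and 120 mm, 25 mm thick along y, 90 degree notch 48 mm wide at the top, tops 82 to 87 mm high. Face of the dark head stop (44 mm wide, 96 mm high) at y = 168 mm. The tailstock starts pinned at y = -132 mm.
- tube_seat (a point): Where the middle of the tube's axis belongs when it lies in both saddles: jig x = 0, y = 60 mm, 75 mm above the bench. Axes as the jig's: y runs along the seated tube. Lengthwise, a tube centred here has 8 mm of room to the head stop and 16 mm to the mouth of the cup in its starting place.
- tailstock (a joint): Slide of the grey tailstock along the rail, in m: 0 in its starting hole, grows towards the saddles and tube (jig +y); 0.030 at the next hole. Friction 2 N, no spring; it is about 0.5 kg and moves only when the pin is out of its hole. The 8 mm pin has 1.5 mm of play each way in a hole.
- plunger (a joint): Spring lock plunger on the tailstock, in m: 0 with the pin fully home in a hole (11 mm deep), grows as the knob is pulled straight up, to 0.018 at its stop. Above 0.011 the pin's round tip is out of the hole and clears the rail. The spring pushes the pin down with about 5 N at 0 and 9 N at the stop.
- lock_knob: Red round knob on the plunger pin. 23 mm diameter below a 26 mm lip, 28 mm high. Origin on its upright axis, 13 mm above its underside, 15 mm below its top, 68 mm above the bench with the pin home. The grey block under it (56 mm across the rail, 44 along) has its top 49 mm above the bench; the plate that carries the cup (top 91 mm high) begins 40 mm from the knob's axis, towards the tube.
- cup_mouth (a point): Centre of the open mouth of the yellow cup on the tailstock, facing the tube: 44 mm outside, 36 mm inside, 25 mm deep, axis 75 mm above the bench, 76 mm from the knob's axis towards the tube. Axes as the jig's.
- glue_bottle: White bottle with orange cap, 52 mm wide, 130 mm high, loose; leave alone. Origin at the centre of its underside.
- tape_roll: Amber tape roll, 76 mm wide, 25 mm high, lying flat, loose; leave alone. Origin at the centre of its underside.
- screwdriver: Screwdriver lying on the bench, loose; leave alone. Origin at its underside.
- next_hole (a point): Mouth of the next index hole on top of the rail (11 mm wide, 30 mm above the bench, jig y = -102 mm, hidden under the tailstock's arm); the knob's axis belongs above it at the end. Holes stand every 30 mm: -192, -162, -132 (start), -102, -72 mm.
Things that resemble listed ones, but are neither listed nor needed, are in the scene too. What is shaped like the banded_tube but pink is not meant.

How it is judged:
On the way, in this order (a step that is already met when the one before it is completed fails the run):
1. the banded tube lies level in both saddles, let go, with the tailstock still in its starting hole (x of banded_tube in the frame of tube_seat between -0.005 and 0.005 m and y of banded_tube in the frame of tube_seat between -0.017 and 0.017 m and z of banded_tube in the frame of tube_seat between -0.005 and 0.005 m and angle between the x axis of banded_tube and the y axis of tube_seat, either way round below 0.05 rad and contact force between the fingers and banded_tube below 0.1 N and value of joint tailstock below 0.004 m and value of joint plunger below 0.003 m), for 0.3 s.
2. the lock pin is pulled out of the starting hole (value of joint plunger above 0.01 m), for 0.05 s.
At the end, for the whole second after the job is handed in: Tube in both saddles, untouched: within 5 mm sideways and in height, 17 mm lengthwise, 0.05 rad of its seat; tailstock 26 to 34 mm from its start, pin within 3 mm of fully home; fingers still on the red knob with over 2 N (x of banded_tube in the frame of tube_seat between -0.005 and 0.005 m and y of banded_tube in the frame of tube_seat between -0.017 and 0.017 m and z of banded_tube in the frame of tube_seat between -0.005 and 0.005 m and angle between the x axis of banded_tube and the y axis of tube_seat, either way round below 0.05 rad and contact force between the fingers and banded_tube below 0.1 N and value of joint tailstock between 0.026 and 0.034 m and value of joint plunger below 0.003 m and contact force between the fingers and lock_knob above 2 N); the arm keeps its last pose, push and grip.
It fails at once if the tube is dropped or thrown (free of the fingers and faster than 0.6 m/s) (linear speed of banded_tube above 0.6 m/s and contact force between the fingers and banded_tube below 0.1 N).
It fails at once if the plain tube, the bottle, the tape roll or the screwdriver is moved by more than 30 mm (distance of any of grey_tube, glue_bottle, tape_roll, screwdriver from where it was at the start of the episode above 0.03 m).
It also fails if it takes over 51 s, if anything falls off the work surface, if the arm or the gripper's body presses on something with over 40 N, if the wrist force passes 120 N, or if a joint passes its speed limit or range.

### The arm

A 6-joint arm with a two-finger parallel gripper is mounted at the origin on the work surface. World frame = base frame: x ahead of the robot, y to its left, z up, the work surface at z = 0. Lengths are in m, angles in rad, forces in N, time in s.
With the tool pointing down it reaches from about 0.375 to 0.925 m from the base axis. Payload 5.7 kg.
Tool frame: the origin (TCP) lies midway between the tips of the shut fingers; the grasp point (between the pads) lies 19 mm behind it; z points along the fingers, x is the direction in which the jaws open and shut, and the axes are right-handed (so a half turn about z gives the same grasp; the last joint's range is limited). The gripper opens to 88 mm and grips with 3 to 60 N. Pads are 20 mm wide; open, the fingers measure 115 mm over their backs; the gripper's body (75 mm by 178 mm) begins 61 mm behind the grasp point.
Start: joints at [1.123, 0.359, 1.51, -0, 1.272, -0.115], TCP at [0.196, 0.567, 0.223] pointing down, gripper open.
Joint ranges: [-2.97, 2.97], [-1.01, 2.36], [0.21, 2.38], [-0.96, 4.11], [0.2, 2.71], [-2.98, 2.98]. Speed limits (rad/s): [2.39, 2.39, 3.14, 3.14, 3.14, 3.14].

### API

Orientations are given as a unit quaternion [x, y, z, w].
In Python, from bench import move_ptp, servo_line, goto_joints, move_gripper, sleep, inverse_kinematics, capture, PlanningError, close_job, spot_in, silhouettes, current_clock, current_joint_pos, current_qvel, current_joint_torque, current_position, current_orientation, current_force, current_torque, current_finger_gap gives the robot as it stands. Calls block until the motion is done:
- move_ptp(position, orientation): joint-space move of the TCP to a pose.
- servo_line(position, orientation=None, rate=0.15, contact_N=None): straight line of the TCP; orientation=None keeps the orientation; rate is the mean speed in m/s. With contact_N (N) it stops when the force on the tool has changed by that much, and returns True; else False.
- goto_joints(angles): joint-space move.
- move_gripper(opening): finger opening in m; the grip force is fixed at half the most; returns when the fingers have stopped.
- sleep(seconds).
- inverse_kinematics(position, orientation): joint angles nearest the present ones, or None.
- capture(name): name is "side" or "top" or "wrist"; returns a dict with "image" (420x560x3 uint8, blue, green, red), "range_z" (420x560 float32, m along the optical axis (not along the pixel's ray), 0 where there is no reading), "intrinsics" (3x3 intrinsics, pixels), "R" (3x3) and "t" (3): a world point X has camera coordinates R X + t. Camera axes: x right, y down, z forward; pixel columns grow to the right and rows downward; lengths in m; the calibration is good to about 2 mm. A picture is of the moment at which its call begins.
A pose or a line that the arm cannot do raises PlanningError and nothing moves.
- close_job(): hands the job in, once; it reports no verdict.
Trained networks look in the newest picture that a camera, given by its name, has taken for a name from the list of things; names that differ only in an ending like _2 or _b are one class to them, and where a whole thing is asked for, a point or a joint stands for the part that bears it (a point fixed in the world has none). Each returns a list of dicts, best first, with "conf" (0 to 1); they miss things now and then, are a little off and sometimes report something else, mostly with a low value. They report only what shows in the picture. A call takes as long as a camera call. They do not tell look-alikes from the thing itself.
- spot_in(camera, query): "xy" ([column, row] in pixels, amid what is visible of it).
- silhouettes(camera, query): "region" (420x560 bool, what is visible of it) and "xy" ([column, row] in pixels, amid what is visible of it).
Readings, each from a call of its own:
- current_clock(): time.
- current_joint_pos(): joint angles.
- current_qvel(): joint speeds.
- current_joint_torque(): joint torques, N m.
- current_position(): TCP position.
- current_orientation(): TCP orientation.
- current_force(): force on the tool from outside, world axes, zero at the start.
- current_torque(): the same for the moment, N m.
- current_finger_gap(): finger opening in m.
Only numpy, scipy, OpenCV 4.12 (cv2) and the standard library are available. Lean on these libraries where they do the work, as an engineer would, in place of code of your own. Each camera call takes 0.05 s, during which the arm holds its last target.

## Working session

There is one attempt and no reset: what is moved stays moved. The work goes in short steps, each a Python script; the robot and the scene stay as the last script left them, time stands still between calls to the robot, and variables do not carry over. Pictures are saved under pics/ and viewed, and the job is handed in when it is done.

```bash
ls; mkdir -p pics
python3 - <<'E'
from bench import *
import cv2,numpy as np
print(current_clock(),current_position(),current_orientation(),current_finger_gap())
for n in ["side","top","wrist"]:
    c=capture(n); cv2.imwrite(f"pics/a_{n}.png",c["image"]); np.savez(f"/tmp/a_{n}.npz",**c)
    print(n,c["intrinsics"].tolist(),c["R"].round(3).tolist(),c["t"].round(3).tolist())
print(current_clock())
E
```

```text
pics
0.0 [0.19573706 0.56645013 0.22183837] [ 8.14457770e-01  5.80222129e-01 -7.87207559e-04  4.48619534e-04] 0.08780718191924243
side [[408.82072099085286, 0.0, 277.82990248836745], [0.0, 408.82072099085286, 208.32116902722188], [0.0, 0.0, 1.0]] [[-0.862, -0.507, -0.009], [-0.395, 0.682, -0.615], [0.318, -0.526, -0.788]] [0.536, 0.271, 0.975]
top [[465.35166546790333, 0.0, 271.1877104038451], [0.0, 465.35166546790333, 204.598891080484], [0.0, 0.0, 1.0]] [[-0.009, -1.0, -0.006], [-0.996, 0.009, -0.088], [0.088, 0.006, -0.996]] [0.024, 0.601, 1.336]
wrist [[321.48444050034254, 0.0, 276.63555301906723], [0.0, 321.48444050034254, 211.14127384607391], [0.0, 0.0, 1.0]] [[0.326, 0.945, -0.003], [0.901, -0.309, 0.303], [0.286, -0.102, -0.953]] [-0.599, -0.039, 0.394]
0.15
```

View pics/a_top.png

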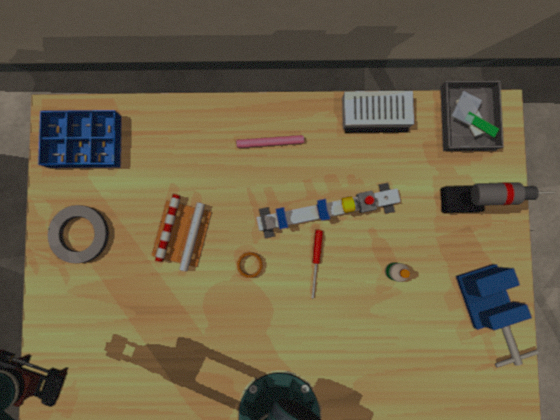

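View pics/a_side.png

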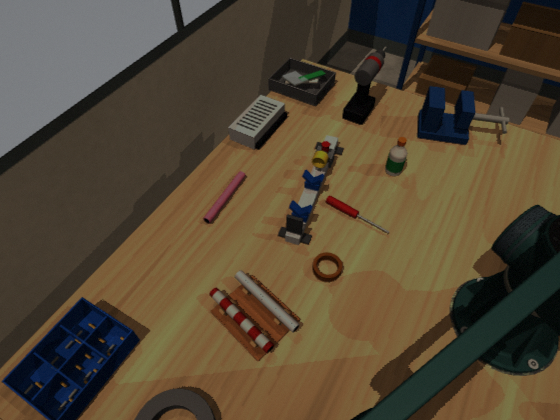

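View pics/a_wrist.png

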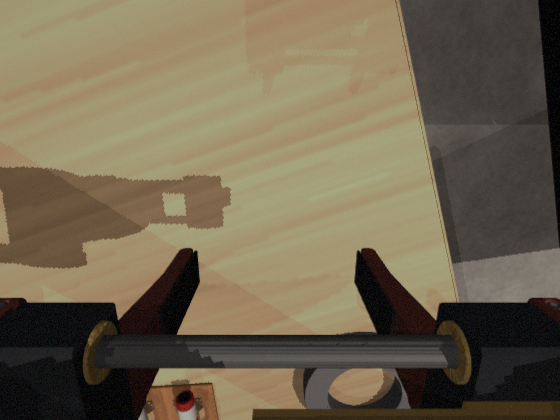

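The top view shows the banded tube at about (168,228) on the rest, the grey tube at (192,237) and a plain pink look-alike at (270,141). The jig runs from the head stop at (266,221) to the red knob at (369,201). The side view shows the same things: banded tube at (240,318), pink at (225,197). The banded one on the rest has the white bands, so it should be the one meant. I'll confirm that in a crop and measure with depth.

```bash
cat > h.py <<'E'
import numpy as np,cv2
from bench import *
def pts(c):
    z=c["range_z"].astype(float);K=c["intrinsics"]
    v,u=np.mgrid[0:z.shape[0],0:z.shape[1]]
    P=np.stack([(u-K[0,2])/K[0,0]*z,(v-K[1,2])/K[1,1]*z,z],-1)
    W=(P-c["t"])@c["R"]
    W[z<=0]=np.nan
    return W
def proj(c,X):
    p=c["R"]@np.asarray(X)+c["t"];p=c["intrinsics"]@p;return p[:2]/p[2]
E
python3 - <<'E'
from h import *
d={n:dict(np.load(f"/tmp/a_{n}.npz")) for n in("side","top")}
for n,q in [("top","banded_tube"),("side","banded_tube"),("top","lock_knob"),("side","lock_knob"),("top","grey_tube"),("side","grey_tube")]:
    W=pts(d[n])
    for s in silhouettes(n,q)[:3]:
        m=s["region"]; w=W[m];w=w[~np.isnan(w[:,0])]
        top=w[w[:,2]>np.percentile(w[:,2],40)]
        c=np.median(w,0);
        a=np.linalg.svd((w-w.mean(0))[:,:2],full_matrices=False)[2][0] if len(w)>3 else None
        pr=(w[:,:2]-w[:,:2].mean(0))@a
        print(n,q,round(s["conf"],2),np.round(s["xy"]),m.sum(),"mean",w.mean(0).round(4),"z",np.percentile(w[:,2],[5,50,95]).round(4),"ax",a.round(3),np.percentile(pr,[1,99]).round(3))
im=d["top"]["image"]; a=cv2.resize(im[180:280,140:240],(400,400),interpolation=cv2.INTER_CUBIC)
im=d["side"]["image"]; b=cv2.resize(im[260:360,200:300],(400,400),interpolation=cv2.INTER_CUBIC)
cv2.imwrite("pics/crop1.png",np.hstack([a,b]))
im=d["top"]["image"]; a=cv2.resize(im[170:250,250:410],(800,400),interpolation=cv2.INTER_CUBIC)
cv2.imwrite("pics/crop2.png",a)
E
```

```text
top banded_tube 0.92 [269. 141.] 512 mean [0.791  0.0232 0.0231] z [0.016  0.0234 0.0291] ax [-0.064  0.998] [-0.1    0.093]
top banded_tube 0.59 [164. 230.] 595 mean [0.5386 0.3179 0.0425] z [0.034  0.0434 0.0486] ax [-0.968  0.251] [-0.095  0.098]
side banded_tube 0.88 [243. 320.] 965 mean [0.5289 0.3232 0.0397] z [0.0299 0.0416 0.0456] ax [-0.97   0.244] [-0.107  0.091]
side banded_tube 0.74 [310. 193.] 2229 mean [ 0.5744 -0.102   0.0453] z [0.0043 0.0417 0.0925] ax [-0.182  0.983] [-0.253  0.162]
side banded_tube 0.68 [223. 196.] 529 mean [0.7887 0.0256 0.0198] z [0.0073 0.0215 0.026 ] ax [-0.075  0.997] [-0.11   0.094]
top lock_knob 0.5 [368. 198.] 68 mean [ 0.6078 -0.2556  0.0805] z [0.0623 0.0826 0.0863] ax [ 0.243 -0.97 ] [-0.01   0.012]
top lock_knob 0.25 [325. 211.] 2531 mean [ 0.5851 -0.1448  0.0427] z [0.0048 0.0323 0.0937] ax [ 0.193 -0.981] [-0.2    0.206]
side lock_knob 0.6 [310. 195.] 2238 mean [ 0.5735 -0.0983  0.0453] z [0.0041 0.0416 0.0925] ax [-0.182  0.983] [-0.253  0.158]
side lock_knob 0.42 [271. 301.] 880 mean [0.5055 0.2526 0.0397] z [0.0305 0.0412 0.0455] ax [-0.968  0.25 ] [-0.103  0.094]
top grey_tube 0.73 [193. 234.] 530 mean [0.5147 0.2469 0.0422] z [0.0347 0.0433 0.0479] ax [-0.971  0.239] [-0.092  0.099]
side grey_tube 0.56 [269. 302.] 821 mean [0.5037 0.2528 0.0402] z [0.0324 0.0414 0.0456] ax [-0.971  0.24 ] [-0.103  0.092]
```

View pics/crop1.png

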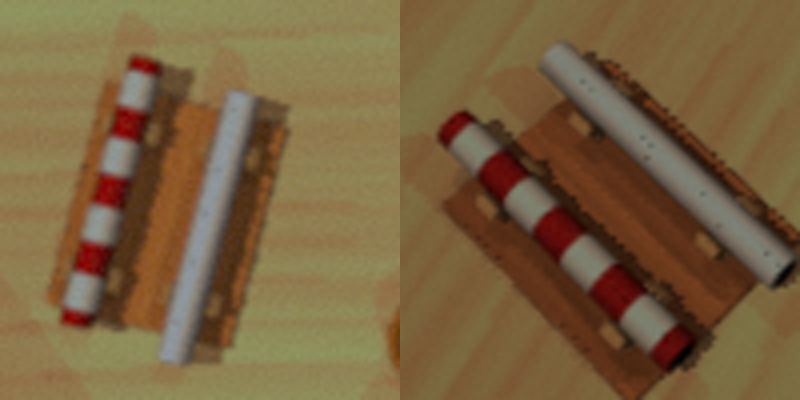

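View pics/crop2.png

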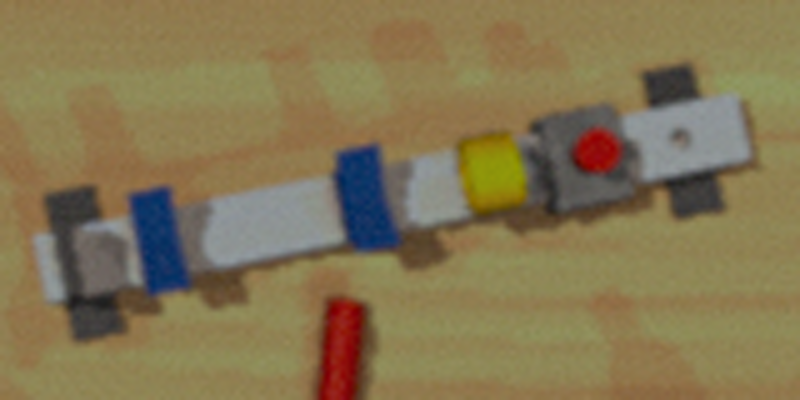

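The crop confirms it: the left tube on the rest is red with four white bands. The pink tube is plain and lies on the bench, so it isn't meant. Next I'll get precise fits from both cameras using known heights.

```bash
cat >> h.py <<'E'
def ray(c,uv,z):
    K=c["intrinsics"];d=c["R"].T@np.array([(uv[0]-K[0,2])/K[0,0],(uv[1]-K[1,2])/K[1,1],1.]);o=-c["R"].T@c["t"]
    return o+d*(z-o[2])/d[2]
def rays(c,uv,z): return np.array([ray(c,p,z) for p in uv])
def hsv(c): return cv2.cvtColor(cv2.GaussianBlur(c["image"],(3,3),0),cv2.COLOR_BGR2HSV)
def line(P):
    m=P.mean(0);a=np.linalg.svd((P-m)[:,:2],full_matrices=False)[2][0]
    if a[1]<0:a=-a
    pr=(P-m)[:,:2]@a
    lo,hi=np.percentile(pr,[.5,99.5]);mid=m[:2]+a*(lo+hi)/2
    return mid,a,hi-lo
E
python3 - <<'E'
from h import *
d={n:dict(np.load(f"/tmp/a_{n}.npz")) for n in("side","top")}
for n,c in d.items():
    W=pts(c);H=hsv(c)
    # bench plane bias
    m=(abs(W[...,0]-.45)<.05)&(abs(W[...,1]+.0)<.1);print(n,"bench z",np.nanmedian(W[m][:,2]).round(4))
    g=lambda x0,x1,y0,y1,z0,z1:(W[...,0]>x0)&(W[...,0]<x1)&(W[...,1]>y0)&(W[...,1]<y1)&(W[...,2]>z0)&(W[...,2]<z1)
    def uv(m): v,u=np.nonzero(m);return np.stack([u,v],1)
    sat=H[...,1];hue=H[...,0]
    # tubes: points above z .03 within rest region
    for lab,m in (("tubes",g(.38,.68,.18,.42,.031,.06)),):
        nn,L,st,ce=cv2.connectedComponentsWithStats(m.astype(np.uint8),connectivity=4)
        for i in range(1,nn):
            if st[i,4]>150:
                u=uv(L==i);mid,a,l=line(rays(c,u,.032));print(n,lab,st[i,4],ce[i].round(1),mid.round(4),a.round(4),round(l,4),"rawz",np.nanmedian(W[L==i][:,2]).round(4))
    J=g(.45,.7,-.4,.12,.01,.13)
    red=J&((hue<8)|(hue>172))&(sat>150)&(W[...,2]>.06)
    u=uv(red);print(n,"knob",len(u),u.mean(0),ray(c,u.mean(0),.083).round(4),ray(c,u.mean(0),.078).round(4), np.nanmedian(W[red],0).round(4))
    blue=J&(hue>100)&(hue<130)&(sat>130)
    nn,L,st,ce=cv2.connectedComponentsWithStats(blue.astype(np.uint8))
    for i in range(1,nn):
        if st[i,4]>40:
            w=W[(L==i)];w=w[w[:,2]>.055];print(n,"blue",st[i,4],ce[i].round(1),w.mean(0).round(4),ray(c,ce[i],.07).round(4))
    yel=J&(hue>22)&(hue<35)&(sat>200)&(W[...,2]>.05)
    u=uv(yel)
    if len(u):print(n,"cup",len(u),ray(c,u.mean(0),.09).round(4),np.nanmean(W[yel],0).round(4))
    rail=g(.45,.7,-.4,.12,.024,.037)&(sat<90)
    u=uv(rail);mid,a,l=line(rays(c,u,.03));print(n,"rail",len(u),mid.round(4),a.round(4),round(l,4))
E
```

```text
side bench z -0.0003
side tubes 832 [266.5 300.7] [0.5128 0.2475] [-0.9675  0.2529] 0.2026 rawz 0.0414
side tubes 905 [241.1 320. ] [0.5393 0.3184] [-0.9687  0.2482] 0.2025 rawz 0.0419
side knob 61 [325.         145.83606557] [ 0.6031 -0.2497  0.083 ] [ 0.6051 -0.2546  0.078 ] [ 0.6048 -0.2535  0.0805]
side blue 223 [312.7 180.5] [ 0.5799 -0.1263  0.0692] [ 0.5753 -0.1173  0.07  ]
side blue 219 [300.3 210.8] [ 0.5575 -0.0086  0.0689] [ 0.5539 -0.0041  0.07  ]
side cup 46 [ 0.5944 -0.1978  0.09  ] [ 0.5932 -0.1949  0.0931]
side rail 595 [ 0.5838 -0.147 ] [-0.1822  0.9833] 0.4208
top bench z 0.0005
top tubes 610 [167.7 227.5] [0.5367 0.3206] [-0.9677  0.2522] 0.1987 rawz 0.0433
top tubes 596 [191.9 236.3] [0.5106 0.2499] [-0.9682  0.2501] 0.1996 rawz 0.0431
top knob 64 [368.96875 199.8125 ] [ 0.6068 -0.2559  0.083 ] [ 0.6073 -0.2569  0.078 ] [ 0.6065 -0.2558  0.0827]
top blue 151 [322.5 209.7] [ 0.5813 -0.1264  0.0706] [ 0.5813 -0.1263  0.07  ]
top blue 134 [281.3 218. ] [ 0.5586 -0.0096  0.071 ] [ 0.5586 -0.0096  0.07  ]
top cup 155 [ 0.5944 -0.1957  0.09  ] [ 0.5944 -0.1957  0.0898]
top rail 1185 [ 0.586  -0.1479] [-0.1912  0.9816] 0.4176
```

```bash
cat >> h.py <<'E'
from scipy.spatial.transform import Rotation as Ro
def quat(jaw):
    x=np.array([jaw[0],jaw[1],0.]);x/=np.linalg.norm(x);z=np.array([0,0,-1.]);y=np.cross(z,x)
    return Ro.from_matrix(np.stack([x,y,z],1)).as_quat()
E
python3 - <<'E'
from h import *
print(Ro.from_quat(current_orientation()).as_matrix().round(2).tolist())
nt=np.array([.251,.968]); nj=np.array([.982,.190])
for s in(1,-1):
  for nm,p,n in(("tube",(.538,.3195,.2),nt),("tubelow",(.538,.3195,.013),nt),("seat",(.57,-.0675,.2),nj),("knob",(.606,-.256,.053),nj)):
    q=inverse_kinematics(np.array(p),quat(s*n));print(s,nm,None if q is None else np.round(q,2))
print(current_clock())
E
```

```text
[[0.33, 0.95, -0.0], [0.95, -0.33, -0.0], [-0.0, -0.0, -1.0]]
1 tube [ 0.43  0.42  1.48 -0.    1.25 -0.89]
1 tubelow [ 0.43  0.63  1.64 -0.    0.87 -0.89]
1 seat [-0.24  0.34  1.6  -0.    1.2  -0.43]
1 knob [-0.5   0.62  1.53 -0.    0.99 -0.7 ]
-1 tube [ 0.43  0.42  1.48 -0.    1.25  2.25]
-1 tubelow [ 0.43  0.63  1.64 -0.    0.87  2.25]
-1 seat [-0.24  0.34  1.6  -0.    1.2   2.71]
-1 knob [-0.5   0.62  1.53 -0.    0.99  2.45]
0.45
```

Run:
```python
from h import *
nt=np.array([.251,.968])
move_ptp(np.array([.538,.3195,.20]),quat(nt)); move_gripper(.065)
c=capture("wrist");cv2.imwrite("pics/b_wrist.png",c["image"]);np.savez("/tmp/b_wrist.npz",**c)
print(current_clock(),current_position(),current_finger_gap(),"cam",(-c["R"].T@c["t"]).round(3),proj(c,(.538,.3195,.032)))
```

```text
2.625 [0.53801482 0.31953589 0.20000866] 0.06496842105917842 cam [0.458 0.34  0.363] [276.96709033 190.62943586]
```

View pics/b_wrist.png

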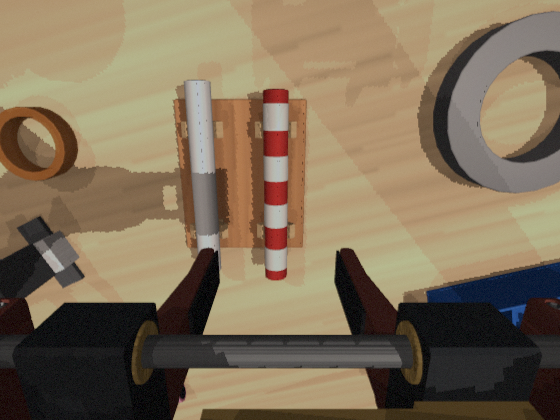

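The wrist view shows the banded tube straight ahead, from (276,91) to (276,278), and the grey tube at col 200. I'll refine the fit and grasp.

Run:
```python
from h import *
c=dict(np.load("/tmp/b_wrist.npz"));W=pts(c)
m=(abs(W[...,0]-.538)<.13)&(abs(W[...,1]-.32)<.045)&(W[...,2]>.030)&(W[...,2]<.06)
nn,L,st,ce=cv2.connectedComponentsWithStats(m.astype(np.uint8),connectivity=4)
i=L[int(184),276];v,u=np.nonzero(L==i);mid,a,l=line(rays(c,np.stack([u,v],1),.032))
print(st[i],mid,a,l,np.nanmax(W[L==i][:,2]))
# upper-top midline from 3D
w=W[L==i];print(w.mean(0))
```

```text
[ 263   89   26  192 4522] [0.5401772  0.31710641] [-0.96831351  0.24973777] 0.20511980087218246 0.04756117780458591
[0.52827074 0.32024798 0.0428842 ]
```

Run:
```python
from h import *
nt=np.array([.2502,.9682]);q=quat(nt);p=np.array([.5393,.3185,.013])
servo_line(p+[0,0,.03],q,rate=.2)
hit=servo_line(p,rate=.06,contact_N=8)
print(hit,current_position(),current_force())
move_gripper(0.0)
print(current_finger_gap(),current_force())
servo_line(p+[0,0,.012],rate=.05)
print(current_finger_gap(),current_force(),current_clock())
servo_line(p+[0,0,.20],rate=.25)
c=capture("wrist");cv2.imwrite("pics/c_wrist.png",c["image"]);np.savez("/tmp/c_wrist.npz",**c)
print(current_finger_gap(),current_force(),current_clock(),current_position())
```

```text
False [0.53917128 0.31843502 0.01268519] [ 0.73056856 -0.70701014  0.67848798]
0.024585834678602415 [-0.51332728 -2.34204008  2.84438792]
0.02486182851872253 [-0.18057209  0.0533411  -2.58976451] 5.3083
0.024601022289615172 [ 0.35219686  0.36238677 -2.00281145] 6.2583 [0.53794326 0.31787212 0.21093037]
```

View pics/c_wrist.png

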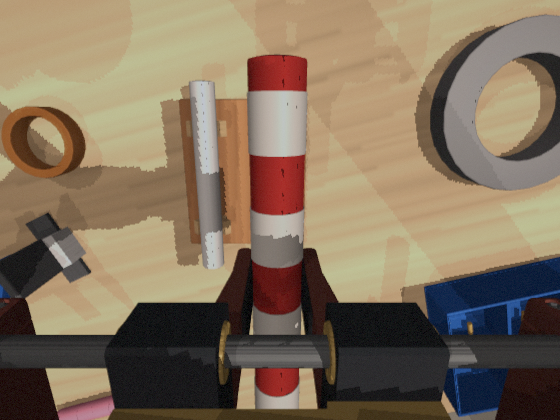

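The tube is held between the pads at its middle red band (row about 285), straight at col 277. I'll check its level and centring, then go over the jig.

Run:
```python
from h import *
c=dict(np.load("/tmp/c_wrist.npz"));W=pts(c)
tcp=current_position();R=Ro.from_quat(current_orientation()).as_matrix()
for r in (60,75,100,125,150,180,220,240):
    w=W[r,270:284];w=np.nanmedian(w,0);print(r,((w-tcp)@R).round(4))
a=R[:,1]
nj=np.array([.982,.190])
move_ptp(np.array([.570,-.0675,.23]),quat(nj))
c=capture("wrist");cv2.imwrite("pics/d_wrist.png",c["image"]);np.savez("/tmp/d_wrist.npz",**c)
print(current_finger_gap(),current_clock(),current_position())
```

```text
60 [-0.     -0.0996 -0.0321]
75 [-0.     -0.0944 -0.0324]
100 [-0.     -0.0855 -0.0332]
125 [ 0.     -0.0762 -0.0327]
150 [ 0.     -0.0665 -0.0327]
180 [ 0.     -0.0541 -0.0323]
220 [ 0.     -0.0368 -0.0329]
240 [ 0.0001 -0.0274 -0.0329]
0.024319346846875523 7.75 [ 0.57010605 -0.06626443  0.22983162]
```

View pics/d_wrist.png

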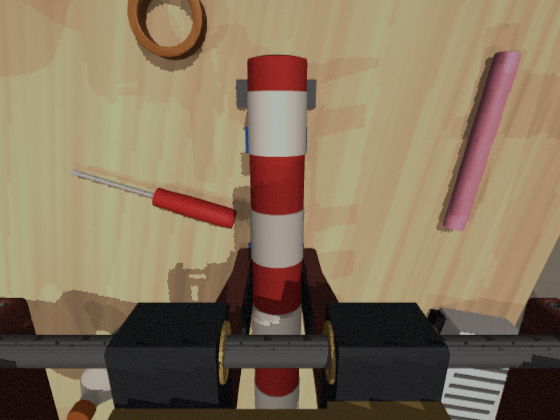

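Over the jig, the head stop spans cols 237–316 at rows 80–108, centred on the tube (col 277). I'll measure it in the tool frame before lowering.

Run:
```python
from h import *
c=dict(np.load("/tmp/d_wrist.npz"));W=pts(c)
tcp=current_position();R=Ro.from_quat(current_orientation()).as_matrix()
nb=np.array([-.190,.982])
for cols in((238,246),(309,315)):
  for r in range(74,114,3):
    w=np.nanmedian(W[r,cols[0]:cols[1]],0);T=(w-tcp)@R;print(cols,r,w.round(4),T.round(4))
m=(W[...,2]>.075)&(W[...,2]<.11)
v,u=np.nonzero(m&(np.arange(420)[:,None]<115));print(u.min(),u.max(),v.min(),v.max())
```

```text
(238, 246) 74 [0.5089 0.0441 0.0012] [-0.0388 -0.1199  0.2287]
(238, 246) 77 [0.5096 0.0409 0.0006] [-0.0388 -0.1167  0.2293]
(238, 246) 80 [0.5108 0.0375 0.0075] [-0.0382 -0.113   0.2224]
(238, 246) 83 [0.5113 0.0344 0.0071] [-0.0384 -0.11    0.2228]
(238, 246) 86 [0.5118 0.0313 0.0075] [-0.0385 -0.1068  0.2224]
(238, 246) 89 [0.5122 0.0282 0.0076] [-0.0386 -0.1037  0.2223]
(238, 246) 92 [0.5127 0.0251 0.0067] [-0.0388 -0.1006  0.2232]
(238, 246) 95 [0.5132 0.022  0.0073] [-0.0389 -0.0974  0.2226]
(238, 246) 98 [0.5138 0.0188 0.0069] [-0.0389 -0.0942  0.223 ]
(238, 246) 101 [0.5142 0.0156 0.0069] [-0.0391 -0.091   0.2229]
(238, 246) 104 [0.5148 0.0124 0.0078] [-0.0392 -0.0877  0.2221]
(238, 246) 107 [0.5154 0.0092 0.0074] [-0.0392 -0.0845  0.2224]
(238, 246) 110 [0.5152 0.0058 0.0014] [-0.04   -0.0812  0.2284]
(238, 246) 113 [0.5157 0.0025 0.0012] [-0.0402 -0.0778  0.2287]
(309, 315) 74 [0.5864 0.0591 0.0016] [ 0.04   -0.1198  0.2283]
(309, 315) 77 [0.5872 0.0563 0.0006] [ 0.0403 -0.1169  0.2293]
(309, 315) 80 [0.5872 0.0524 0.008 ] [ 0.0396 -0.113   0.2219]
(309, 315) 83 [0.588  0.
[... 195 characters left out ...]
.0077] [ 0.0402 -0.1006  0.2222]
(309, 315) 95 [0.5909 0.0372 0.0065] [ 0.0402 -0.0974  0.2234]
(309, 315) 98 [0.5916 0.034  0.0071] [ 0.0403 -0.0942  0.2228]
(309, 315) 101 [0.5923 0.0309 0.0072] [ 0.0405 -0.091   0.2227]
(309, 315) 104 [0.5931 0.0278 0.0069] [ 0.0406 -0.0878  0.2229]
(309, 315) 107 [0.5939 0.0246 0.0062] [ 0.0408 -0.0845  0.2236]
(309, 315) 110 [0.5951 0.0215 0.0013] [ 0.0414 -0.0812  0.2286]
(309, 315) 113 [0.5959 0.0182 0.0009] [ 0.0415 -0.0779  0.229 ]Traceback (most recent call last):
  File "<stdin>", line 9, in <module>
    return umr_minimum(a, axis, None, out, keepdims, initial, where)
ValueError: zero-size array to reduction operation minimum which has no identity
```

What I measured is the foot under the stop, and it's centred to about 0.5 mm sideways. The lengthwise estimates agree to about 2 mm, with 8 mm of room. Lowering gently.

Run:
```python
from h import *
p=np.array([.570,-.0675,.0]);q=quat(np.array([.982,.190]))
servo_line(p+[0,0,.085],q,rate=.2)
h1=servo_line(p+[0,0,.062],rate=.06,contact_N=5); f0=current_force();print(h1,current_position(),f0)
h=servo_line(p+[0,0,.0525],rate=.02,contact_N=3)
print(h,current_position(),current_force(),current_finger_gap(),current_clock())
c=capture("wrist");cv2.imwrite("pics/e_wrist.png",c["image"])
c=capture("side");cv2.imwrite("pics/e_side.png",cv2.resize(c["image"][100:280,220:400],(600,600),interpolation=cv2.INTER_CUBIC))
```

```text
False [ 0.56967542 -0.06744344  0.06162329] [ 0.38200967  0.48277289 -2.4605    ]
True [ 0.56950605 -0.06754303  0.05618932] [-0.23522676 -0.93200355 -1.09717773] 0.02412597578009269 9.5167
```

View pics/e_side.png

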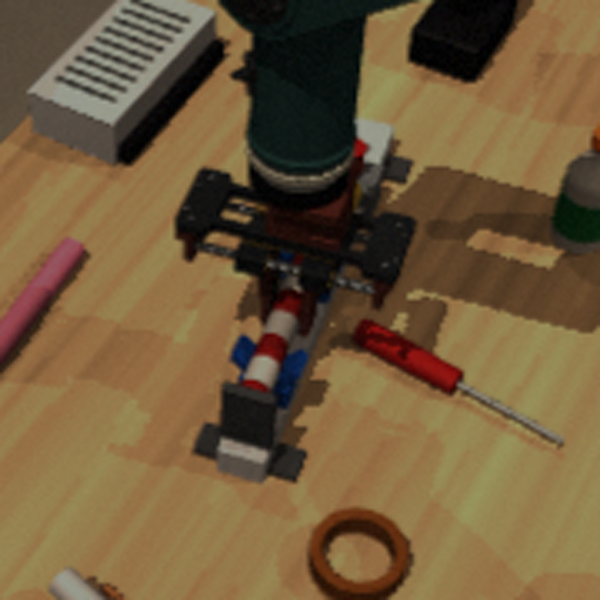

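View pics/e_wrist.png

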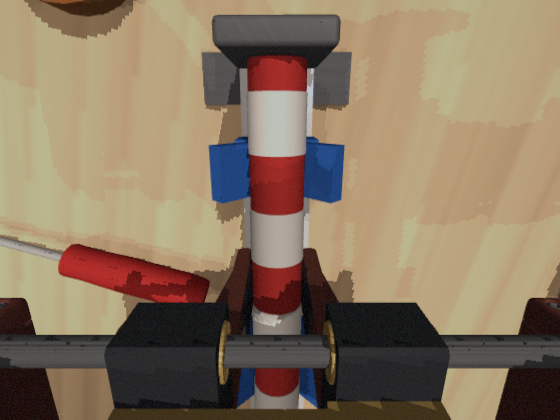

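The tube is centred in the saddle V (cols 210–343, tube at 277), with its end just short of the head stop (row about 57). It touched at the expected height, so I'm releasing it.

Run:
```python
from h import *
p=current_position()
servo_line(p-[0,0,.0005],rate=.02)
move_gripper(.06); sleep(.1)
print(current_force())
servo_line(p+[0,0,.10],rate=.2)
a=np.array([-.190,.982]);
k=np.array([.606,-.2558])
# view pose behind knob: retreat along -y to see the knob and tube
move_ptp(np.array([*k,.16]),quat(np.array([.982,.190])))
print(current_clock(),current_position())
for n in("wrist","top","side"):
    c=capture(n);np.savez(f"/tmp/f_{n}.npz",**c);cv2.imwrite(f"pics/f_{n}.png",c["image"])
```

```text
[-0.11673479 -0.0812413  -0.02717614]
12.1333 [ 0.60499703 -0.25431218  0.15876353]
```

View pics/f_wrist.png

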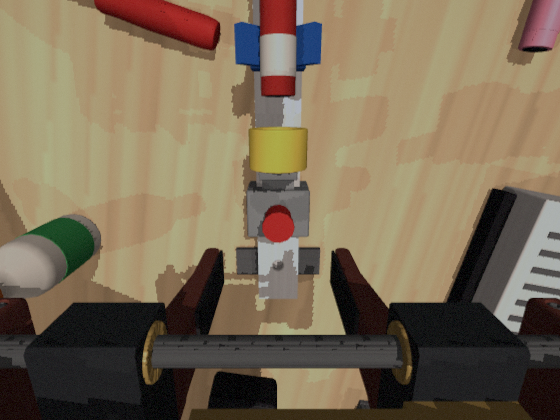

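View pics/f_side.png

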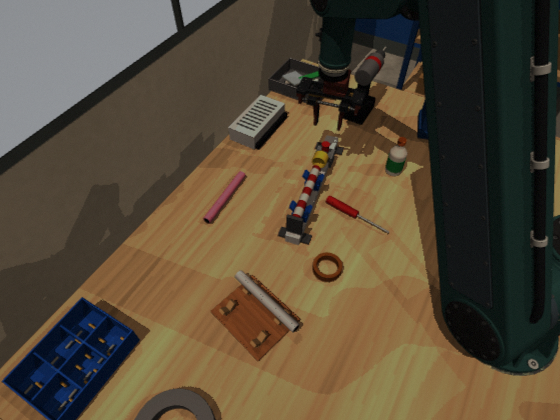

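The wrist view shows the tube lying in the saddles at col 278, its end at (278,95), with the yellow cup at (278,149) and the knob top at (278,223). The side view agrees. I'll check the seat and the knob numerically.

Run:
```python
from h import *
a=np.array([-.190,.982]);b=np.array([.982,.190]);o=np.array([.5813,-.1265])
for n in("wrist","top","side"):
    c=dict(np.load(f"/tmp/f_{n}.npz"));W=pts(c);H=hsv(c)
    y=(W[...,:2]-o)@a;x=(W[...,:2]-o)@b
    m=(abs(x)<.02)&(y>-.06)&(y<.16)&(W[...,2]>.078)&(W[...,2]<.1)&~((H[...,0]>100)&(H[...,0]<130)&(H[...,1]>130))
    if m.sum()>20:
        v,u=np.nonzero(m);P=rays(c,np.stack([u,v],1),.0755);mid,ax,l=line(P)
        sl=[np.nanpercentile(W[m&(y>lo)&(y<lo+.05)][:,2],80).round(4) if (m&(y>lo)&(y<lo+.05)).any() else None for lo in(-.03,.03,.09)]
        print(n,"tube x,y",((mid-o)@b).round(4),((mid-o)@a).round(4),"ax",ax.round(3),"len",round(l,3),"tops",sl)
    red=(abs(x)<.03)&(abs(y+.132)<.03)&((H[...,0]<8)|(H[...,0]>172))&(H[...,1]>150)&(W[...,2]>.077)
    v,u=np.nonzero(red);u=np.stack([u,v],1)
    if len(u):
        w=ray(c,u.mean(0),.083)[:2];print(n,"knob",len(u),u.mean(0).round(1),w.round(4),((w-o)@b).round(4),((w-o)@a).round(4),"z",np.nanmedian(W[red][:,2]))
print(current_position())
```

```text
wrist tube x,y 0.0005 -0.0079 ax [-0.193  0.981] len 0.06 tops [np.float64(0.0882), None, None]
wrist knob 741 [277.7 226.4] [ 0.6079 -0.2594] 0.0009 -0.1356 z 0.08404939104807356
top tube x,y 0.0008 0.0481 ax [-0.192  0.981] len 0.221 tops [np.float64(0.0888), np.float64(0.0887), np.float64(0.0883)]
top knob 15 [366.5 198.7] [ 0.6099 -0.2491] 0.0048 -0.1258 z 0.0822232086172472
side tube x,y 0.0014 0.0355 ax [-0.197  0.98 ] len 0.23 tops [np.float64(0.0864), np.float64(0.0868), np.float64(0.087)]
side knob 217 [330.4 101.2] [ 0.6832 -0.4511] 0.0384 -0.3381 z 0.2922923386610856
[ 0.60565206 -0.25351617  0.15972333]
```

Seated: the tube top reads about 87–88 mm along its length and it is level and aligned. Next, grasp the knob across the rail.

Run:
```python
from h import *
k=np.array([.6067,-.2563]);q=quat(np.array([.982,.190]))
servo_line(np.array([*k,.09]),q,rate=.15)
h=servo_line(np.array([*k,.053]),q,rate=.06,contact_N=6)
print(h,current_position(),current_force(),current_clock())
c=capture("wrist");cv2.imwrite("pics/g_wrist.png",c["image"])
move_gripper(0.0)
print(current_finger_gap(),current_position(),current_force(),current_torque(),current_clock())
c=capture("wrist");cv2.imwrite("pics/g2_wrist.png",c["image"]);np.savez("/tmp/g2.npz",**c)
```

```text
False [ 0.60678516 -0.25637699  0.05291415] [ 0.17508228 -0.18334876 -0.26700416] 13.6667
0.023763842750803663 [ 0.60634086 -0.25636277  0.05309972] [-2.00830062  0.02722959  2.57995295] [-0.15411869  0.35938837  0.02266886] 14.3833
```

View pics/g2_wrist.png

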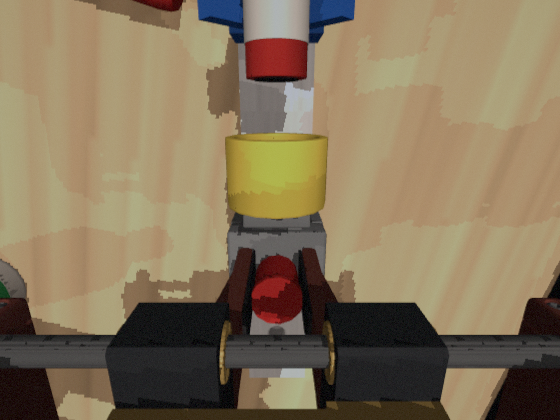

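The fingers hold the knob (gap 23.8 mm), and the cup and tube end are in line at col 277. Pulling up.

Run:
```python
from h import *
p=current_position();p0=p.copy();np.save("/tmp/p0.npy",p0);print(p0)
for dz in(.004,.008,.012,.0145):
    servo_line(p0+[0,0,dz],rate=.04);print(dz,current_position().round(4),current_force().round(2),round(current_finger_gap(),4))
c=capture("wrist");cv2.imwrite("pics/h_wrist.png",c["image"]);np.savez("/tmp/h.npz",**c);print(current_clock())
```

```text
[ 0.60632368 -0.25639533  0.05309075]
0.004 [ 0.6062 -0.2562  0.0566] [ 0.15 -0.65 -6.2 ] 0.0237
0.008 [ 0.6061 -0.2561  0.0609] [ 1.76  0.02 -6.84] 0.0237
0.012 [ 0.6061 -0.2561  0.0651] [ 0.56  0.57 -7.04] 0.0239
0.0145 [ 0.6061 -0.2561  0.0675] [ 0.48  0.85 -9.01] 0.0239
15.4833
```

View pics/h_wrist.png

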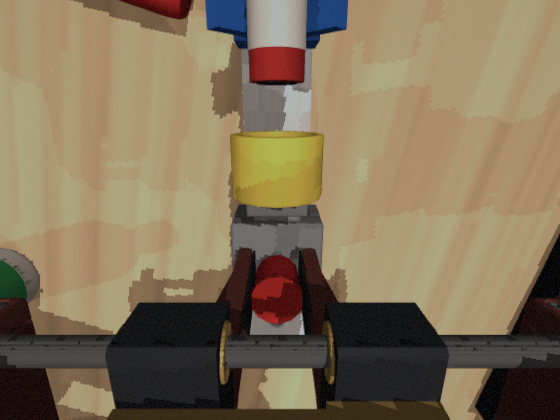

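The force climbed from 6 to 9 N, as the spring should, and the knob stayed in the grip, so the pin is out. Sliding 30 mm along the rail.

Run:
```python
from h import *
p0=np.load("/tmp/p0.npy");a=np.array([-.190,.982,0])
p=p0+[0,0,.0145]
h=servo_line(p+.015*a,rate=.04,contact_N=15);print(h,current_position().round(4),current_force().round(2),round(current_finger_gap(),4))
if not h:
    h=servo_line(p+.030*a,rate=.04,contact_N=15);print(h,current_position().round(4),current_force().round(2),round(current_finger_gap(),4))
d=current_position()-p0;print("slid",d@a,"up",d[2],"side",d@[.982,.19,0])
c=capture("wrist");cv2.imwrite("pics/i_wrist.png",c["image"]);np.savez("/tmp/i.npz",**c);print(current_clock())
```

```text
False [ 0.6031 -0.2406  0.0675] [ 1.42  1.35 -8.74] 0.0238
False [ 0.6003 -0.2259  0.0675] [-0.05  1.68 -9.07] 0.0242
slid 0.031049589099829245 up 0.01437689551568884 side -0.00013099040277789818
16.5833
```

View pics/i_wrist.png

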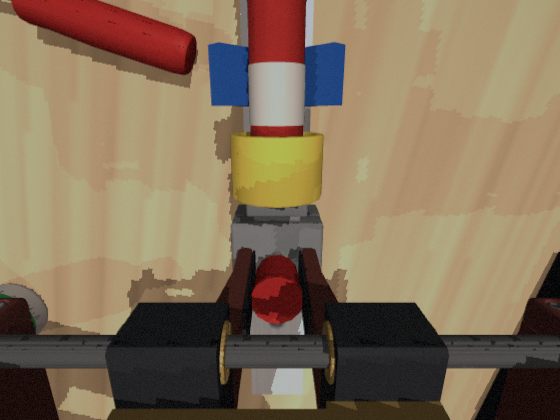

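The cup now covers the tube end (mouth at row about 135, with the red end band going into it). Lowering the pin while watching the force.

Run:
```python
from h import *
p0=np.load("/tmp/p0.npy");a=np.array([-.190,.982,0])
for dz in(.011,.009,.007,.0045,.002,0.0003):
    h=servo_line(p0+.030*a+[0,0,dz],rate=.03,contact_N=10)
    f=current_force();d=current_position()-p0
    print(dz,h,"slid",(d@a).round(4),"up",d[2].round(4),f.round(2),round(current_finger_gap(),4))
    if h or f[2]>3:break
print(current_clock())
```

```text
0.011 False slid 0.0304 up 0.0107 [-0.8   1.79 -8.04] 0.0237
0.009 False slid 0.0301 up 0.0089 [-0.58  1.42 -6.22] 0.0239
0.007 False slid 0.0299 up 0.007 [-1.36  1.   -6.74] 0.0247
0.0045 False slid 0.0299 up 0.0044 [-0.92 -0.37 -5.63] 0.0239
0.002 False slid 0.0298 up 0.002 [-2.16  0.42 -5.93] 0.024
0.0003 False slid 0.0299 up 0.0003 [-2.58 -0.43 -5.51] 0.0239
18.1
```

The pin went into the hole with only the spring force on it. The force still reads -5.5 N, so I'll press down a little more until the load reverses, which confirms the pin is bottomed.

Run:
```python
from h import *
p0=np.load("/tmp/p0.npy");a=np.array([-.190,.982,0])
for dz in(-.0003,-.0008,-.0013,-.0018,-.0023):
    servo_line(p0+.030*a+[0,0,dz],rate=.02)
    sleep(.1)
    f=current_force();d=current_position()-p0
    print(dz,"slid",(d@a).round(4),"up",d[2].round(4),f.round(2),round(current_finger_gap(),4))
    if f[2]>1:break
for n in("wrist","top","side"):
    c=capture(n);np.savez(f"/tmp/j_{n}.npz",**c);cv2.imwrite(f"pics/j_{n}.png",c["image"])
print(current_clock())
```

```text
-0.0003 slid 0.0298 up 0.0001 [-2.48  0.81 -0.34] 0.0239
-0.0008 slid 0.0298 up -0.0 [-4.76  0.07  5.11] 0.0238
18.95
```

View pics/j_wrist.png

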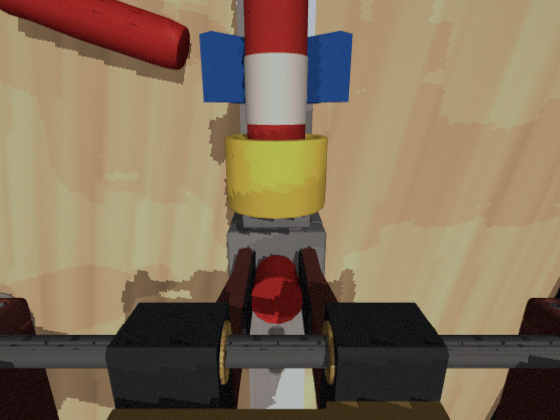

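View pics/j_side.png

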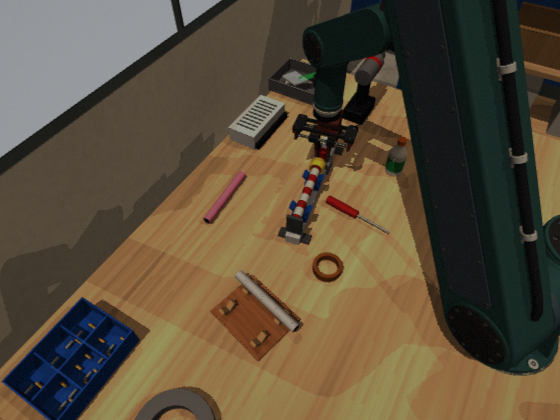

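The load reversed to +5 N at exactly the original knob height with 29.8 mm of travel, so the pin is home in the next hole. One last numeric check of the tube, then I hand in.

Run:
```python
from h import *
a=np.array([-.190,.982]);b=np.array([.982,.190]);o=np.array([.5813,-.1265])
for n in("top","side"):
  for st in "fj":
    c=dict(np.load(f"/tmp/{st}_{n}.npz"));W=pts(c);H=hsv(c)
    y=(W[...,:2]-o)@a;x=(W[...,:2]-o)@b
    m=(abs(x)<.016)&(y>-.01)&(y<.163)&(W[...,2]>.078)&(W[...,2]<.095)&~((H[...,0]>100)&(H[...,0]<130)&(H[...,1]>130))
    t=[np.nanpercentile(W[m&(y>lo)&(y<lo+.04)][:,2],80).round(4) if (m&(y>lo)&(y<lo+.04)).any() else None for lo in(0,.04,.08,.12)]
    red=m&((H[...,0]<10)|(H[...,0]>170))&(H[...,1]>130)
    hh=np.histogram(y[red],bins=np.arange(0,.17,.01))[0]
    print(n,st,t,"x",np.nanmean(x[m]).round(4),hh)
print(current_force().round(2),current_finger_gap(),current_clock())
close_job()
```

```text
top f [np.float64(0.0889), np.float64(0.0886), np.float64(0.0884), np.float64(0.0884)] x 0.0001 [12 28 16  0  0 14 24 17  0  0 13 27 15  0  0 13]
top j [np.float64(0.0886), np.float64(0.0884), np.float64(0.088), np.float64(0.0883)] x 0.0004 [13 29 16  0  0 12 26 16  0  0 12 28 15  0  0 13]
side f [np.float64(0.0865), np.float64(0.0869), np.float64(0.0871), np.float64(0.0867)] x -0.0008 [18 23  7  0  0 22 19 10  0  0 23 25  6  0  1 16]
side j [np.float64(0.0866), np.float64(0.0869), np.float64(0.0867), np.float64(0.0869)] x -0.0009 [18 21  8  0  0 23 24  6  0  1 23 26  7  0  0 17]
[-4.64  0.68  4.37] 0.02388439061466461 18.95
the job is handed in; nothing more can be done
```

I laid the banded tube level in both V saddles and let go of it. Then I pulled the lock knob, slid the tailstock one hole so the cup covers the tube's end, and lowered the pin into the next hole. I handed in at about 19 s still gripping the red knob; the hand-in gives no verdict.

**Last checks:**
- **Tube:** its top reads 87–89 mm high along its whole visible length, against 87.5 mm ideal. It sits within about 1 mm sideways, and its bands did not move when the tailstock slid.
- **Tailstock:** the fingers travelled 29.8 mm along the rail.
- **Pin:** at the original knob height the vertical force changed from -5.5 N (spring pull) to about +5 N, so I take the pin to be fully home.
- **Knob grip:** the finger gap is 23.9 mm with the fixed 30 N grip, which fits the 23 mm knob.
- **Other objects:** the grey tube, bottle, tape roll and screwdriver appear unmoved in the last side picture. I did not measure them.

**Disagreements:**
- The lock knob could not be cleanly measured from the top and side cameras with the arm over it, so I used the earlier top view and the jig fit.
- The cameras differed by about 2–4 mm in places, which was within the room available.
- I could not see the pin itself; that it is home rests on the forces and the travel.

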